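Find the clear gel cassette with the gap gauge

TASK

Two of the three white gel cassettes in the casting stand have a rubber seal crept up inside their gap, out of sight. Take the orange-handled gap gauge from its blue holder and slide its blade gently down into the gaps, backing out as soon as it jams (never force it), until you find the cassette that takes the whole blade; slide it fully home there, shoulder down on the plates, and leave it standing in that gap. Leave the other things on the bench alone.

Things in the scene. Friction and masses are not known exactly. Their poses are not given: they have to be found in the camera images.
- gauge_handle (a point): Centre of the gap gauge's orange handle: 24 (x) x 16 (y) x 44 mm (z); grip it across the 16 mm, along y. Axes: z up along the handle (blade points to -z), y through the blade's thin side, x along its width. The shoulder's underside is 28 mm below this point, its top 22 mm below.
- gauge: The whole gap gauge (feeler), about 0.12 kg: handle, under it a dark steel shoulder 40 (x) x 22 (y) x 6 mm, under that the steel blade 30 wide (x), 4 thick (y), 50 mm long with rounded tip. Origin: middle of the shoulder's underside; axes as the handle's. Starts upright in its holder, shoulder resting on the holder's top, 60 mm above the table.
- gauge_shoulder (a point): Middle of the underside of the gauge's shoulder (top end of the blade).
- gauge_tip (a point): Tip of the gauge's blade, 50 mm below the shoulder's underside.
- gauge_holder: Blue fixed block, 80 x 70 mm, 60 mm high, with the open slot (38 x 8 mm) in which the gauge is parked; origin under its centre on the table.
- casting_stand: Grey fixed stand, 130 (x) x 240 (y) mm; origin under its centre on the table. Carries three upright white cassettes in a row along y, 75 mm apart, between green clamps. Each: two opaque plates, 6 mm thick, 100 mm wide (x), rounded top edges 88 mm above the table; gap between them 6 mm (y), 84 mm long (x). Pressing on stand or cassettes with the gauge: at most 22 N.
- gap_left (a point): Middle of the gap's mouth of the cassette at the stand's +y end, at the plates' top edge. Axes: x along the gap, y across it, z up. The blade enters straight down, anywhere within 25 mm along x. The cassettes ride on foam: firm up to about 4 N of downward push, then giving 0.7 mm per newton for at most 8 mm.
- gap_middle (a point): Middle of the gap's mouth of the middle cassette, at the plates' top edge. Axes: x along the gap, y across it, z up. The blade enters straight down, anywhere within 25 mm along x. In two of the three gaps (which ones varies) a rubber strip fills the gap somewhere 10 to 35 mm down: springy, from 1.5 N up, 1 N more per mm; push it with 15 N at most.
- gap_right (a point): Middle of the gap's mouth of the cassette at the stand's -y end, at the plates' top edge. Axes: x along the gap, y across it, z up. The blade enters straight down, anywhere within 25 mm along x. The one clear gap takes all 50 mm of blade, until the shoulder stops on the plates. A blade off-centre may rub on a plate and feel like a jam: re-centre and feel again.
- tip_box: Bystander, leave alone: pipette-tip box with a blue lid, 85 x 125 x 85 mm; origin under its centre.
- pink_rack: Bystander, leave alone: pink tube rack, 70 x 200 x 40 mm; origin under its centre.
- violet_rack: Bystander, leave alone: violet tube rack, 70 x 200 x 40 mm; origin under its centre.
- specimen_jar: Bystander, leave alone: white lidded jar, 56 mm diameter, 75 mm tall; origin under its centre.
- screw_cap: Bystander, leave alone: white screw cap, 38 mm diameter, 12 mm high; origin under its centre.
- marker: Bystander, leave alone: white marker pen with a black cap, 138 x 11 x 11 mm; origin under its centre.
- spare_comb: Bystander, leave alone: spare white five-tooth gel comb lying flat, 46 x 90 x 6 mm; origin under its centre.
There are look-alikes about, which are no part of the job. There is more than one size of the gauge; the one meant has the size given above.

How it is judged:
By the outcome, as a careful person would: the job done as asked, in the order asked, and still so for the second after the job is handed in, with the robot touching nothing.
It also fails if it takes over 58 s, if anything falls off the work surface, if the arm or the gripper's body presses on something with over 40 N, if the wrist force passes 120 N, or if a joint passes its speed limit or range.

ROBOT

A 7-joint arm with a two-finger parallel gripper is mounted at the origin on the work surface. World frame = base frame: x ahead of the robot, y to its left, z up, the work surface at z = 0. Lengths are in m, angles in rad, forces in N, time in s.
With the tool pointing down it reaches from about 0.4 to 0.85 m from the base axis. Payload 4.5 kg.
Tool frame: the origin (TCP) lies midway between the tips of the shut fingers; the grasp point (between the pads) lies 19 mm behind it; z points along the fingers, y is the direction in which the jaws open and shut (so a half turn about z gives the same grasp; the last joint's range is limited). The gripper opens to 88 mm and grips with 3 to 60 N. Pads are 18 mm wide; open, the fingers measure 123 mm over their backs; the gripper's body (75 mm by 187 mm) begins 45 mm behind the grasp point.
Start: joints at [1.36, 0.689, -0.195, 1.565, 0.157, 0.902, -0.215], TCP at [0.152, -0.606, 0.239] pointing down, gripper open.
Joint ranges: [-3.01, 3.01], [-0.46, 2.08], [-1.47, 1.51], [0.13, 2.56], [-1, 4.14], [0.04, 2.09], [-2.66, 2.66]. Speed limits (rad/s): [2.57, 2.57, 3.14, 3.14, 3.14, 3.14, 3.14].

INTERFACE

Orientations are given as a unit quaternion [x, y, z, w].
In Python, from plant import r gives the robot as it stands. The module is installed in compiled form; this text tells all that it offers.
- The arm moves only by the shell command python3 -m jog 'ROWS' [FORCE]. ROWS is JSON, a list of rows, each an object with "translation": the shift along the tool's x, y, z in units of 40 mm (1.0 is 40 mm), a list of three; "twist": the turn about the tool's z in units of 6 degrees (1.0 is 6 degrees); "claw": the opening in per cent of the stroke, from 0 (shut) to 100 (fully open). A call has 1 to 20 rows; each row shifts and turns the commanded pose from where the row before left it, along the tool's axes as they then stand; what a row does not reach is not made up. A row lasts 1/12 s, in which the tool goes at most 41.7 mm and 7.16 degrees, less where a joint would pass 70% of its speed; a pose out of reach is approached as far as the arm can. A call is refused whole if a number of a shift passes 1 or a number of a turn 1, either way. A call with a gripper value outside its range is refused whole. The fingers move at their own pace and stop on an object; FORCE is the grip in N (left out, the last holds). Time passes only in rows, so rows that do not move let the fingers close. It gives the time, the measured TCP pose, the force and the opening at its end, in the units of the state.
- r.get_state(): the state, without advancing time (a new reading comes with each control period).
- r.snapshot(name): name is "scene" or "top" or "wrist"; returns a dict with "img" (400x640x3 uint8, red, green, blue), "fx", "fy", "cx", "cy" (pixels), "origin" and "rotation" of the camera in the world; the wrist camera has in their place "T_tool_cam" (4x4, takes a point from camera to tool coordinates, whose origin is the TCP and whose axes are the flange's). Camera axes: x right, y up, looking along -z (the intrinsics and any distortion apply to the point x, -y, -z); pixel columns grow to the right and rows downward; lengths in m; the calibration is good to about 2 mm. A picture is of the moment at which its call begins: read the wrist's pose just before it. There is no depth.
- r.finish_job(): hands the job in, once; it reports no verdict.
Trained networks look in the newest picture that a camera, given by its name, has taken for a name from the list of things; names that differ only in an ending like _2 or _b are one class to them, and where a whole thing is asked for, a point or a joint stands for the part that bears it (a point fixed in the world has none). Each returns a list of dicts, best first, with "confidence" (0 to 1); they miss things now and then, are a little off and sometimes report something else, mostly with a low value. They report only what shows in the picture. A call takes as long as a camera call. They do not tell look-alikes from the thing itself.
- r.spot_in(label, camera): "rect" ([left, top, right, bottom] in pixels, round what is visible of it).
- r.spot_point(label, camera): "location" ([row, column] in pixels: a listed point, or the origin of a listed thing).
The state is a dict: "clock": time; "q": joint angles; "qd": joint speeds; "joint_torque": joint torques, N m; "tool_pos": TCP position; "eef_rot": TCP orientation; "contact_force": force on the tool from outside, world axes, zero at the start; "moment": the same for the moment, N m; "opening": opening from 0.0 (shut) to 1.0 (fully open).
Only numpy, scipy, OpenCV 4.12 (cv2) and the standard library are available. Lean on these libraries where they do the work, as an engineer would, in place of code of your own. Each camera call takes 0.05 s, during which the arm holds its last target. There are 200 camera calls.

## Working session

There is one attempt and no reset: what is moved stays moved. The work goes in short steps, Python scripts to look and compute and a shell command to move; the robot and the scene stay as the last step left them, time stands still between calls to the robot, and variables do not carry over. Pictures are saved under pics/ and viewed, about 8 in all and at most 12, crops included, and the job is handed in when it is done.

```bash
mkdir -p pics
cat > h.py <<'E'
import numpy as np,cv2
from plant import r
from scipy.spatial.transform import Rotation as R
def snap(n,save=None):
    st=r.get_state(); s=r.snapshot(n)
    if 'T_tool_cam' in s:
        T=np.eye(4);T[:3,:3]=R.from_quat(st['eef_rot']).as_matrix();T[:3,3]=st['tool_pos']
        T=T@np.array(s['T_tool_cam']);s['origin']=T[:3,3];s['rotation']=T[:3,:3]
    s['origin']=np.array(s['origin']);s['rotation']=np.array(s['rotation'])
    if save: cv2.imwrite('pics/'+save,s['img'][:,:,::-1])
    return s
def ray(s,row,col,z):
    d=s['rotation']@np.array([(col-s['cx'])/s['fx'],-(row-s['cy'])/s['fy'],-1.])
    o=s['origin'];return o+d*(z-o[2])/d[2]
def proj(s,p):
    c=s['rotation'].T@(np.array(p)-s['origin']);return s['cy']+s['fy']*c[1]/c[2], s['cx']-s['fx']*c[0]/c[2]
E
python3 - <<'E'
from h import *
st=r.get_state();print(st)
for n in('top','scene'):
    s=snap(n,n+'0.png');print(n,s['origin'],[k for k in s],s['fx'],s['cx'],s['cy'])
    for l,z in(('gauge_handle',.088),('gauge_holder',0),('gauge_shoulder',.06),('gap_left',.088),('gap_middle',.088),('gap_right',.088),('casting_stand',0),('tip_box',0),('specimen_jar',0)):
        for d in r.spot_point(l,n)[:3]:
            print(l,np.round(d['location'],1),round(d['confidence'],2),np.round(ray(s,*d['location'],z),4))
E
```

```text
{'clock': 0.0, 'q': array([ 1.35975384,  0.68996193, -0.1945218 ,  1.56633627,  0.15734214,
        0.90253477, -0.21508678]), 'qd': array([ 0.00038461, -0.00014354,  0.00069523, -0.00049619,  0.00082273,
       -0.00168624, -0.00271122]), 'joint_torque': array([ 3.31159363e-04, -5.27571845e+01, -1.26696132e+00, -1.53434050e+01,
       -5.26464405e-02,  6.50269838e-03,  1.59306910e-04]), 'tool_pos': array([ 0.15129085, -0.60575557,  0.23792609]), 'eef_rot': array([ 9.92507582e-01,  1.22179577e-01, -1.95859282e-04, -9.00698340e-04]), 'contact_force': array([-0.33249511,  0.8180314 , -0.15345837]), 'moment': array([ 0.03435672, -0.02508444, -0.01789918]), 'opening': 1.000742164425847}
top [ 0.44829709 -0.01862264  1.6455061 ] ['img', 'fx', 'fy', 'cx', 'cy', 'origin', 'rotation'] 501.28876130287256 314.71148540498314 198.3772006463825Traceback (most recent call last):
  File "<stdin>", line 7, in <module>
  File "h.py", line 13, in ray
    d=s['rotation']@np.array([(col-s['cx'])/s['fx'],-(row-s['cy'])/s['fy'],-1.])
      ~~~~~~~~~~~~~^~~~~~~~~~~~~~~~~~~~~~~~~~~~~~~~~~~~~~~~~~~~~~~~~~~~~~~~~~~~~
ValueError: matmul: Input operand 1 has a mismatch in its core dimension 0, with gufunc signature (n?,k),(k,m?)->(n?,m?) (size 3 is different from 4)
```

```bash
sed -i "s/s\['rotation'\]=np.array(s\['rotation'\])$/q=np.array(s['rotation']);s['rotation']=R.from_quat(q).as_matrix() if q.size==4 else q/" h.py
python3 - <<'E'
from h import *
for n in('top','scene'):
    s=snap(n,n+'0.png');print(n,s['origin'],s['fx'],s['rotation'].round(2).tolist())
    for l,z in(('gauge_handle',.088),('gauge_holder',0),('gauge_shoulder',.06),('gap_left',.088),('gap_middle',.088),('gap_right',.088),('casting_stand',0),('tip_box',0),('specimen_jar',0)):
        for d in r.spot_point(l,n)[:3]:
            print(l,np.round(d['location'],1),round(d['confidence'],2),np.round(ray(s,*d['location'],z),4))
E
```

```text
top [ 0.44829709 -0.01862264  1.6455061 ] 501.28876130287256 [[0.02, 1.0, -0.07], [-1.0, 0.02, -0.01], [-0.0, 0.07, 1.0]]
gauge_handle [202.6 412.9] 0.62 [ 0.5479 -0.3145  0.088 ]
gauge_handle [198.2 384.4] 0.59 [ 0.56   -0.2258  0.088 ]
gauge_handle [171.  395.4] 0.57 [ 0.6458 -0.2594  0.088 ]
gauge_holder [201.3 378.4] 0.77 [ 0.5557 -0.2179  0.    ]
gauge_shoulder [169.3 395. ] 0.58 [ 0.6548 -0.2624  0.06  ]
gauge_shoulder [201.4 381.9] 0.55 [ 0.5517 -0.2218  0.06  ]
gauge_shoulder [200.6 409.3] 0.37 [ 0.5559 -0.3084  0.06  ]
gap_left [200.5 383.7] 0.62 [ 0.5528 -0.2237  0.088 ]
gap_left [197.1 266.8] 0.56 [0.5565 0.1404 0.088 ]
gap_middle [200.7 381.7] 0.64 [ 0.552  -0.2175  0.088 ]
gap_middle [198.8 290.4] 0.57 [0.5526 0.0667 0.088 ]
gap_middle [223.5 187.8] 0.47 [0.4697 0.3838 0.088 ]
gap_right [197.1 316.1] 0.47 [ 0.5594 -0.0132  0.088 ]
casting_stand [198.3 294.1] 0.85 [0.5604 0.0594 0.    ]
casting_stand [185.9 449.8] 0.37 [ 0.6109 -0.4523  0.    ]
casting_stand [198.8 384.2] 0.17 [ 0.5643 -0.2369  0.    ]
tip_box [188.9 447.8] 0.98 [ 0.6009 -0.4457  0.    ]
specimen_jar [223
[... 192 characters left out ...]
2 [ 0.6908 -0.2621  0.088 ]
gauge_handle [228.  202.7] 0.66 [ 0.5916 -0.3181  0.088 ]
gauge_handle [205.3 238. ] 0.52 [ 0.5354 -0.2218  0.088 ]
gauge_holder [237.2 242.5] 0.88 [ 0.5566 -0.2248  0.    ]
gauge_shoulder [217.2 240.7] 0.7 [ 0.5493 -0.2212  0.06  ]
gauge_shoulder [254.7 235.3] 0.48 [ 0.6778 -0.2632  0.06  ]
gauge_shoulder [232.1 201.9] 0.44 [ 0.5713 -0.3213  0.06  ]
gap_left [182.5 367.4] 0.76 [0.563  0.1262 0.088 ]
gap_middle [183.1 344.1] 0.93 [0.5426 0.0664 0.088 ]
gap_right [194.2 313.6] 0.85 [ 0.5603 -0.0284  0.088 ]
casting_stand [216.5 339.5] 0.83 [0.5703 0.0434 0.    ]
tip_box [276. 151.] 0.8 [ 0.6118 -0.4543  0.    ]
specimen_jar [172.4 433.3] 0.69 [0.4749 0.4111 0.    ]
```

View pics/top0.png

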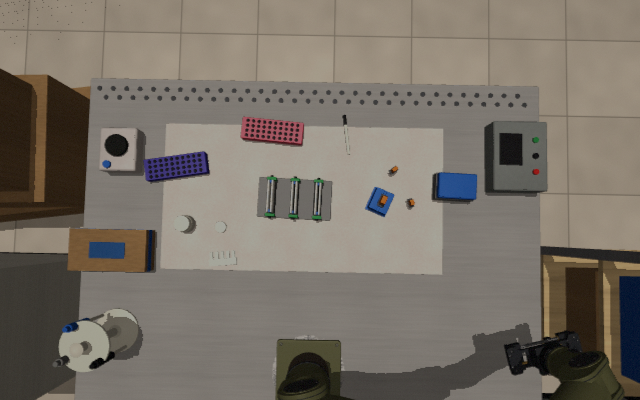

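View pics/scene0.png

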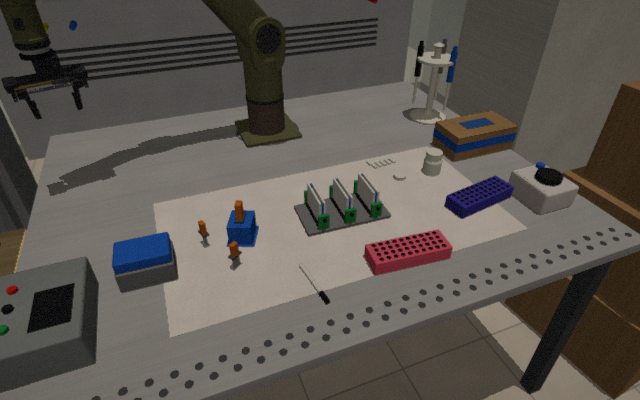

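```bash
python3 -m jog '[{"translation":[0.6,-0.34,0],"twist":0,"claw":100},{"translation":[0.6,-0.34,0],"twist":0,"claw":100},{"translation":[0.6,-0.34,0],"twist":0,"claw":100},{"translation":[0.6,-0.34,0],"twist":0,"claw":100},{"translation":[0.6,-0.34,0],"twist":0,"claw":100},{"translation":[0.6,-0.34,0],"twist":0,"claw":100},{"translation":[0.6,-0.34,0],"twist":0,"claw":100},{"translation":[0.6,-0.34,0],"twist":0,"claw":100},{"translation":[0.6,-0.34,0],"twist":0,"claw":100},{"translation":[0.6,-0.34,0],"twist":0,"claw":100},{"translation":[0.6,-0.34,0],"twist":0,"claw":100},{"translation":[0.6,-0.34,0],"twist":0,"claw":100},{"translation":[0.6,-0.34,0],"twist":0,"claw":100},{"translation":[0.6,-0.34,0],"twist":0,"claw":100},{"translation":[0.6,-0.34,0],"twist":0,"claw":100},{"translation":[0.6,-0.34,0],"twist":0,"claw":100},{"translation":[0.6,-0.34,0],"twist":0,"claw":100},{"translation":[0.5,-0.3,0],"twist":0,"claw":100},{"translation":[0,0,0],"twist":0,"claw":100},{"translation":[0,0,0],"twist":0,"claw":100}]'
python3 - <<'E'
from h import *
s=snap('wrist','w1.png');print(s['origin'],s['rotation'].round(2).tolist(),s['fx'])
for l,z in(('gauge_handle',.088),('gauge_holder',0),('gauge_shoulder',.06)):
    for d in r.spot_point(l,'wrist')[:3]:
        print(l,np.round(d['location'],1),round(d['confidence'],2),np.round(ray(s,*d['location'],z),4))
E
```

```text
clock: 2.77
tool_pos: [0.5088, -0.2652, 0.2387]
eef_rot: [0.992, 0.124, 0.0, -0.0]
contact_force: [-1.1, -1.1, 0.4]
opening: 0.998
[ 0.578022   -0.24828836  0.38386767] [[0.24, 0.93, 0.27], [-0.97, 0.24, 0.07], [-0.0, -0.28, 0.96]] 289.44163269868193
gauge_handle [ 45.7 351.3] 0.97 [ 0.6466 -0.2595  0.088 ]
gauge_handle [160.2 371.3] 0.84 [ 0.55   -0.3081  0.088 ]
gauge_handle [136.6 292. ] 0.57 [ 0.5532 -0.2243  0.088 ]
gauge_shoulder [133.6 296.7] 0.78 [ 0.5552 -0.2263  0.06  ]
gauge_shoulder [ 50.3 351.8] 0.76 [ 0.6492 -0.2622  0.06  ]
gauge_shoulder [159.6 367.6] 0.63 [ 0.547  -0.3095  0.06  ]
```

View pics/w1.png

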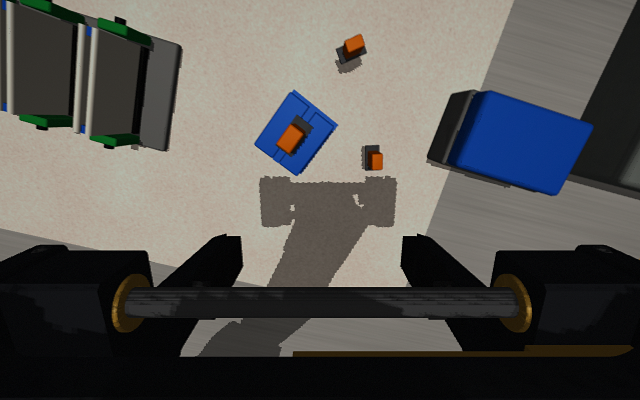

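Run:
```python
from h import *
s=snap('wrist');im=s['img']
hsv=cv2.cvtColor(im,cv2.COLOR_RGB2HSV)
roi=np.zeros(im.shape[:2],np.uint8);roi[80:185,245:345]=1
def fit(m,z,name):
    c=max(cv2.findContours(m,cv2.RETR_EXTERNAL,cv2.CHAIN_APPROX_NONE)[0],key=cv2.contourArea)
    P=np.array([ray(s,p[0][1],p[0][0],z)[:2] for p in c],np.float32)*1000
    print(name,cv2.minAreaRect(P), 'area px',cv2.contourArea(c), 'tri', cv2.boxPoints(cv2.minAreaRect(P)).round(0).tolist())
B=((hsv[...,0]>100)&(hsv[...,0]<130)&(hsv[...,1]>150)).astype(np.uint8)*roi
O=((hsv[...,0]<20)&(hsv[...,1]>170)).astype(np.uint8)*roi
Ot=O*(hsv[...,2]>190)
fit(B,.06,'blue');fit(O,.11,'or');fit(Ot,.11,'ortop')
print('V orange',np.percentile(hsv[...,2][O>0],[5,25,50,75,95]))
cv2.imwrite('pics/c1.png',cv2.resize(im[85:185,240:350,::-1],None,fx=6,fy=6,interpolation=cv2.INTER_CUBIC))
```

```text
blue ((554.115478515625, -224.38800048828125), (61.44567108154297, 73.2043228149414), 66.69168853759766) area px 3759.0 tri [[508.0, -238.0], [576.0, -267.0], [600.0, -211.0], [533.0, -182.0]]
or ((553.9605712890625, -224.711181640625), (16.60906982421875, 26.047252655029297), 66.582275390625) area px 471.0 tri [[539.0, -227.0], [563.0, -238.0], [569.0, -222.0], [545.0, -212.0]]Traceback (most recent call last):
  File "<stdin>", line 12, in <module>
  File "<stdin>", line 6, in fit
ValueError: max() iterable argument is empty
```

```bash
python3 -m jog '[{"translation":[0.45,-0.24,0],"twist":0,"claw":45},{"translation":[0.45,-0.24,0],"twist":0,"claw":45},{"translation":[0.445,-0.23,0],"twist":0,"claw":45},{"translation":[0,0,0.3],"twist":0.9,"claw":45},{"translation":[0,0,0.3],"twist":0.9,"claw":45},{"translation":[0,0,0.3],"twist":0.9,"claw":45},{"translation":[0,0,0.3],"twist":0.9,"claw":45},{"translation":[0,0,0.3],"twist":0.9,"claw":45},{"translation":[0,0,0],"twist":0.9,"claw":45},{"translation":[0,0,0],"twist":0.88,"claw":45},{"translation":[0,0,0],"twist":0,"claw":45},{"translation":[0,0,0],"twist":0,"claw":45}]'
python3 - <<'E'
from h import *
s=snap('wrist','w2.png');im=s['img']
st=r.get_state();print(st['tool_pos'],st['eef_rot'],st['contact_force'])
hsv=cv2.cvtColor(im,cv2.COLOR_RGB2HSV)
O=((hsv[...,0]<20)&(hsv[...,1]>170)).astype(np.uint8)
for c in cv2.findContours(O,cv2.RETR_EXTERNAL,cv2.CHAIN_APPROX_NONE)[0]:
    if cv2.contourArea(c)<100: continue
    P=np.array([ray(s,p[0][1],p[0][0],.11)[:2] for p in c],np.float32)*1000
    print(c.mean(0),cv2.minAreaRect(P))
print(proj(s,st['tool_pos']))
for d in r.spot_point('gauge_handle','wrist')[:3]:print(d,ray(s,*d['location'],.088))
E
```

```text
clock: 4.02
tool_pos: [0.5528, -0.2268, 0.1788]
eef_rot: [0.979, -0.204, -0.0, 0.0]
contact_force: [-0.1, -0.0, -0.5]
opening: 0.449
[ 0.55288932 -0.22668865  0.17887413] [ 9.78945386e-01 -2.04122236e-01  9.95503504e-05  1.83802444e-04] [ 0.61536849 -0.03785547 -0.10907992]
[[366.35400517 352.71963824]] ((417.53448486328125, -209.8704833984375), (319.08843994140625, 12.144357681274414), 66.32373046875)
[[423.86144578 303.08433735]] ((443.3016357421875, -273.6250915527344), (16.44933319091797, 58.32027816772461), 75.9111557006836)
[[219.04545455 302.87012987]] ((512.8080444335938, -115.13591003417969), (17.088966369628906, 58.24032211303711), 56.87582015991211)
[[317.27027027 207.66666667]] ((558.3618774414062, -225.77810668945312), (15.663961410522461, 32.4205207824707), 66.35823822021484)
[[413.03030303 161.48484848]] ((562.3220825195312, -305.2604675292969), (21.499088287353516, 12.518189430236816), 17.576940536499023)
[[311.04477612  73.82089552]] ((647.2318725585938, -260.6574401855469), (11.438590049743652, 16.507186889648438), 37.148250579833984)
(np.float64(252.82801827868846), np.float64(320.8106691147224))
{'location': [163.5, 412.1], 'confidence': 0.87} [ 0.55538819 -0.30926376  0.088     ]
{'location': [73.9, 309.3], 'confidence': 0.83} [ 0.65086136 -0.26005389  0.088     ]
{'location': [207.5, 318.3], 'confidence': 0.82} [ 0.55165167 -0.22374303  0.088     ]
```

View pics/w2.png

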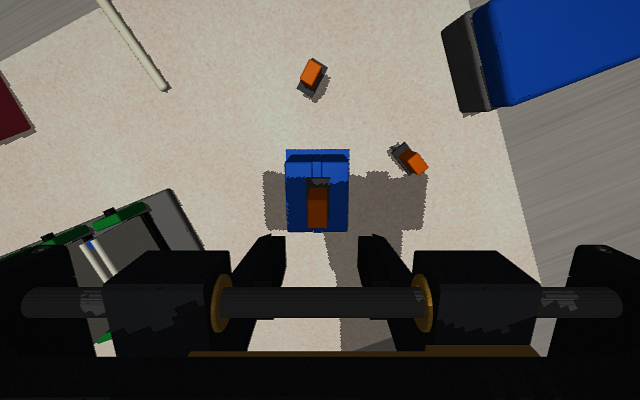

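```bash
python3 -m jog '[{"translation":[0,-0.065,0.4],"twist":0,"claw":45},{"translation":[0,0,0.5],"twist":0,"claw":45},{"translation":[0,0,0.5],"twist":0,"claw":45},{"translation":[0,0,0.5],"twist":0,"claw":45},{"translation":[0,0,0.4],"twist":0,"claw":45},{"translation":[0,0,0.3],"twist":0,"claw":45},{"translation":[0,0,0],"twist":0,"claw":45},{"translation":[0,0,0],"twist":0,"claw":0},{"translation":[0,0,0],"twist":0,"claw":0},{"translation":[0,0,0],"twist":0,"claw":0},{"translation":[0,0,0],"twist":0,"claw":0},{"translation":[0,0,0],"twist":0,"claw":0},{"translation":[0,0,0],"twist":0,"claw":0},{"translation":[0,0,0],"twist":0,"claw":0}]' 35
python3 -c "
from h import *
print(r.get_state())"
```

```text
clock: 5.28
tool_pos: [0.5549, -0.224, 0.0758]
eef_rot: [0.979, -0.205, 0.001, 0.0]
contact_force: [-0.2, 0.4, 6.1]
opening: 0.18
{'clock': 5.2833, 'q': array([ 0.28371572,  0.88061249,  0.04043464,  1.77452649, -0.06649838,
        0.48573396, -1.61540344]), 'qd': array([-7.96791281e-05,  5.93608754e-04,  3.45438034e-05,  1.76175319e-03,
       -1.11938981e-03, -1.53741958e-03,  4.63400522e-04]), 'joint_torque': array([-1.70593243e-02, -5.10551119e+01,  1.91255048e+00, -8.67894530e+00,
       -8.03093062e-04, -2.53398456e-01,  3.19820836e-03]), 'tool_pos': array([ 0.55488864, -0.22402559,  0.07579635]), 'eef_rot': array([ 9.78770693e-01, -2.04955826e-01,  1.00350743e-03,  1.78898143e-04]), 'contact_force': array([-0.23020006,  0.4343212 ,  6.09896575]), 'moment': array([ 0.07589692,  0.12816303, -0.06686742]), 'opening': 0.17978308837787582}
```

```bash
python3 -m jog '[{"translation":[0,0,-0.2],"twist":0,"claw":0},{"translation":[0,0,-0.3],"twist":0,"claw":0},{"translation":[0,0,-0.4],"twist":0,"claw":0},{"translation":[0,0,-0.6],"twist":0,"claw":0},{"translation":[0,0,-0.6],"twist":0,"claw":0},{"translation":[0,0,-0.6],"twist":0,"claw":0},{"translation":[0,0,-0.6],"twist":0,"claw":0},{"translation":[0,0,0],"twist":0,"claw":0},{"translation":[0,0,0],"twist":0,"claw":0}]'
python3 - <<'E'
from h import *
st=r.get_state();print(st['tool_pos'],st['contact_force'],st['opening'])
for n in('top','scene','wrist'):
    s=snap(n,n+'3.png')
    for l,z in(('gauge_handle',.225),('gap_left',.088),('gap_middle',.088),('gap_right',.088),('casting_stand',0)):
        for d in r.spot_point(l,n)[:3]:
            print(n,l,np.round(d['location'],1),round(d['confidence'],2),np.round(ray(s,*d['location'],z),4))
s=snap('top');cv2.imwrite('pics/c3.png',cv2.resize(s['img'][165:235,225:360,::-1],None,fx=5,fy=5,interpolation=cv2.INTER_CUBIC))
E
```

```text
clock: 6.03
tool_pos: [0.5548, -0.224, 0.2086]
eef_rot: [0.979, -0.205, 0.002, 0.0]
contact_force: [-0.3, 0.5, -1.1]
opening: 0.178
[ 0.55482316 -0.22399526  0.20857428] [-0.33107986  0.45093965 -1.06907324] 0.1784981441652251
top gauge_handle [171.8 394.4] 0.5 [ 0.6261 -0.2354  0.225 ]
top gauge_handle [220.6 187.1] 0.22 [0.476  0.3507 0.225 ]
top gap_left [197.2 268.8] 0.82 [0.5563 0.1341 0.088 ]
top gap_middle [195.1 292.8] 0.45 [0.5643 0.0595 0.088 ]
top gap_right [196.9 314.8] 0.63 [ 0.56   -0.0092  0.088 ]
top casting_stand [196.9 292.6] 0.56 [0.5649 0.0644 0.    ]
scene gauge_handle [251.6 236.9] 0.56 [ 0.8475 -0.2783  0.225 ]
scene gauge_handle [227.5 202.7] 0.56 [ 0.7611 -0.323   0.225 ]
scene gauge_handle [162.3 229. ] 0.55 [ 0.5509 -0.2305  0.225 ]
scene gap_left [180.9 367.4] 0.79 [0.5561 0.1297 0.088 ]
scene gap_middle [183.6 343.8] 0.86 [0.5445 0.0646 0.088 ]
scene gap_right [194.4 312.3] 0.64 [ 0.5599 -0.0319  0.088 ]
scene casting_stand [218.1 340.9] 0.77 [0.5781 0.0441 0.    ]
scene casting_stand [174.3 238.6] 0.6 [ 0.2593 -0.1678  0.    ]
wrist gauge_handle [154.1 410. ] 0.61 [ 0.59   -0.2817  0.225 ]
wrist gauge_handle [ 80.6 313.4] 0.6 [ 0.6341 -0.2554  0.225 ]
wrist gap_middle [297.9  76.9] 0.71 [0.5561 0.055  0.088 ]
wrist gap_right [273.2 142.1] 0.9 [ 0.5532 -0.0237  0.088 ]
```

View pics/c3.png

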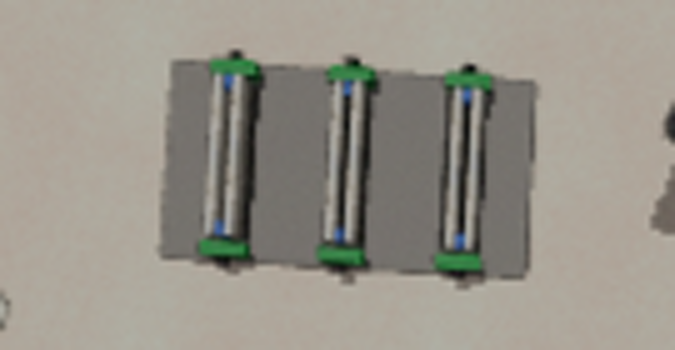

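```bash
python3 -m jog '[{"translation":[-0.55,-0.59,0],"twist":0,"claw":0},{"translation":[-0.55,-0.59,0],"twist":0,"claw":0},{"translation":[-0.55,-0.59,0],"twist":0,"claw":0},{"translation":[-0.55,-0.59,0],"twist":0,"claw":0},{"translation":[-0.55,-0.59,0],"twist":0,"claw":0},{"translation":[-0.55,-0.59,0],"twist":0,"claw":0},{"translation":[-0.55,-0.59,0],"twist":0,"claw":0},{"translation":[-0.55,-0.59,0],"twist":0,"claw":0},{"translation":[0,0,0],"twist":-0.9,"claw":0},{"translation":[0,0,0],"twist":-0.9,"claw":0},{"translation":[0,0,0],"twist":-0.9,"claw":0},{"translation":[0,0,0],"twist":-0.83,"claw":0},{"translation":[0,0,0],"twist":0,"claw":0},{"translation":[0,0,0],"twist":0,"claw":0}]'
cat > blue.py <<'E'
from h import *
def spacers(n,save=None):
    s=snap(n,save);im=s['img'];hsv=cv2.cvtColor(im,cv2.COLOR_RGB2HSV)
    B=((hsv[...,0]>95)&(hsv[...,0]<130)&(hsv[...,1]>100)&(hsv[...,2]>60)).astype(np.uint8)
    k,_,st,c=cv2.connectedComponentsWithStats(B)
    for i in range(1,k):
        p=ray(s,c[i][1],c[i][0],.088)
        if 4<st[i][4]<400 and .48<p[0]<.64 and -.06<p[1]<.2: print(n,c[i].round(1),st[i][2:],p.round(4))
    return s
E
python3 - <<'E'
from blue import *
spacers('top');s=spacers('wrist','w4.png')
for l in('gap_left','gap_middle','gap_right'):
    for d in r.spot_point(l,'wrist')[:3]:
        print(l,np.round(d['location'],1),round(d['confidence'],2),np.round(ray(s,*d['location'],.088),4))
E
```

```text
clock: 8.15
tool_pos: [0.4689, 0.0198, 0.2069]
eef_rot: [1.0, -0.023, 0.0, -0.0]
contact_force: [0.2, 0.7, -1.6]
opening: 0.178
wrist [272.   41.9] [ 7 11 76] [0.6017 0.0536 0.088 ]
wrist [362.  41.] [ 7 11 77] [ 0.5989 -0.0201  0.088 ]
wrist [182.2  42.9] [ 7 11 67] [0.6044 0.1273 0.088 ]
wrist [277.5 151.9] [ 6 10 55] [0.5122 0.057  0.088 ]
wrist [359.5 151.6] [ 6 10 59] [ 0.509  -0.0172  0.088 ]
wrist [196.1 153. ] [ 7  9 53] [0.5147 0.1307 0.088 ]
gap_middle [ 99. 273.] 0.67 [0.5575 0.0569 0.088 ]
gap_right [100.1 361.2] 0.97 [ 0.5531 -0.0191  0.088 ]
```

View pics/w4.png

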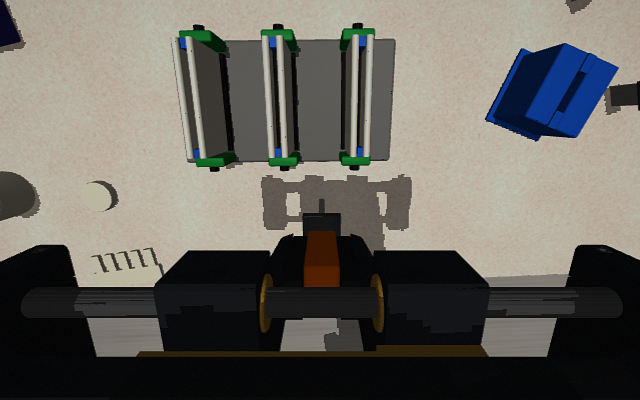

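```bash
python3 -m jog '[{"translation":[0.5,0.22,0],"twist":0,"claw":0},{"translation":[0.5,0.22,0],"twist":0,"claw":0},{"translation":[0.5,0.22,0],"twist":0,"claw":0},{"translation":[0.5,0.22,0],"twist":0,"claw":0},{"translation":[0,0,0.3],"twist":-0.09,"claw":0},{"translation":[0,0,0.3],"twist":0,"claw":0},{"translation":[0,0,0.3],"twist":0,"claw":0},{"translation":[0,0,0],"twist":0,"claw":0},{"translation":[0,0,0],"twist":0,"claw":0}]'
python3 - <<'E'
from h import *
s=snap('wrist','w5.png')
st=r.get_state();print(st['tool_pos'],st['eef_rot'],st['contact_force'])
R0=R.from_quat(st['eef_rot']).as_matrix()
print('tip proj',proj(s,st['tool_pos']+R0@[0.015,0,.066]))
cv2.imwrite('pics/c5.png',cv2.resize(s['img'][0:260,230:410,::-1],None,fx=3,fy=2.3,interpolation=cv2.INTER_CUBIC))
E
```

```text
clock: 9.15
tool_pos: [0.5466, -0.0188, 0.1703]
eef_rot: [1.0, -0.017, -0.001, 0.0]
contact_force: [-0.5, -0.5, -0.9]
opening: 0.178
[ 0.5471429  -0.01876014  0.17091649] [ 9.99855694e-01 -1.69878249e-02 -2.43668082e-05  7.28133987e-05] [ 0.48893981  0.23171117 -1.6819918 ]
tip proj (np.float64(194.74436734358815), np.float64(320.73019868394624))
```

View pics/c5.png

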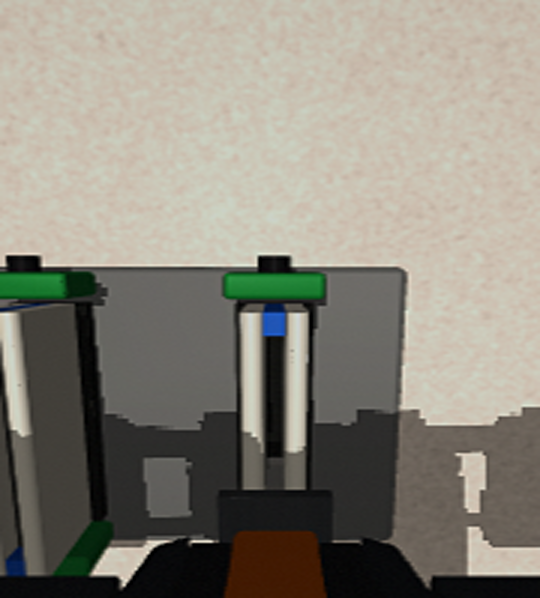

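Run:
```python
import cv2
g=cv2.imread('pics/w5.png')
for row in(150,165,180,190,196,200,204,208,212,216,225):
    print(row,g[row,300:345].mean(1).astype(int).tolist())
```

```text
150 [102, 103, 102, 103, 103, 103, 104, 101, 69, 29, 119, 185, 198, 206, 200, 185, 156, 88, 39, 7, 18, 17, 16, 18, 43, 109, 174, 194, 205, 206, 191, 168, 121, 9, 67, 107, 104, 103, 103, 103, 102, 103, 103, 104, 102]
165 [102, 101, 101, 101, 102, 100, 101, 103, 88, 31, 114, 182, 197, 204, 201, 186, 158, 91, 39, 7, 19, 19, 17, 20, 52, 121, 177, 195, 204, 204, 190, 161, 74, 18, 85, 105, 102, 101, 102, 102, 101, 101, 102, 101, 103]
180 [43, 42, 44, 43, 42, 42, 42, 43, 38, 10, 79, 179, 197, 202, 201, 187, 162, 93, 38, 3, 8, 17, 15, 17, 50, 123, 179, 196, 203, 199, 188, 154, 33, 8, 50, 105, 100, 98, 99, 99, 99, 98, 98, 99, 99]
190 [43, 44, 43, 43, 44, 44, 45, 44, 40, 15, 45, 95, 99, 100, 99, 113, 168, 110, 39, 13, 17, 17, 16, 15, 51, 127, 183, 197, 202, 198, 186, 150, 27, 11, 46, 44, 44, 43, 44, 44, 43, 44, 44, 43, 44]
196 [43, 42, 44, 43, 44, 42, 43, 44, 40, 14, 40, 96, 100, 102, 102, 98, 101, 122, 40, 4, 9, 6, 5, 11, 39, 92, 150, 166, 173, 129, 95, 83, 22, 15, 46, 44, 42, 43, 44, 43, 43, 44, 42, 42, 44]
200 [44, 42, 43, 43, 42, 44, 43, 45, 41, 12, 36, 94, 100, 101, 102, 100, 92, 81, 42, 
[... 352 characters left out ...]
99, 101, 103, 99, 94, 81, 43, 47, 46, 46, 46, 46, 54, 91, 95, 101, 103, 102, 97, 83, 11, 20, 44, 44, 43, 43, 43, 44, 42, 43, 43, 43, 43]
212 [43, 43, 44, 44, 45, 44, 45, 47, 43, 21, 38, 99, 106, 109, 109, 107, 99, 89, 58, 49, 51, 49, 50, 50, 58, 96, 103, 108, 110, 109, 103, 87, 14, 23, 46, 46, 45, 45, 44, 45, 44, 44, 43, 43, 43]
216 [44, 42, 29, 21, 21, 22, 24, 33, 32, 28, 27, 29, 28, 25, 23, 21, 21, 23, 23, 23, 22, 22, 21, 23, 21, 22, 22, 22, 21, 23, 22, 22, 22, 21, 19, 22, 21, 21, 21, 20, 24, 39, 43, 43, 43]
225 [42, 42, 36, 23, 24, 23, 22, 22, 22, 21, 24, 23, 24, 23, 22, 23, 24, 23, 23, 23, 23, 24, 24, 23, 23, 24, 23, 24, 23, 25, 24, 24, 24, 23, 22, 22, 22, 22, 22, 22, 26, 44, 42, 41, 42]
```

```bash
cat > ok.py <<'E'
from h import *
import sys
st=r.get_state();f=np.array(st['contact_force']);lim=float(sys.argv[1]) if len(sys.argv)>1 else 1.5
print('t%.2f tip z %.4f'%(st['clock'],st['tool_pos'][2]-.066),'pos',np.round(st['tool_pos'],4),'f',f.round(2),'m',np.round(st['moment'],3),'op',round(st['opening'],3))
sys.exit(int(f[2]>lim))
E
D='{"translation":[0,0,0.1],"twist":0,"claw":0}'; unset D
python3 -m jog '[{"translation":[0,0,0.12],"twist":0,"claw":0},{"translation":[0,0,0.12],"twist":0,"claw":0},{"translation":[0,0,0.12],"twist":0,"claw":0},{"translation":[0,0,0],"twist":0,"claw":0},{"translation":[0,0,0],"twist":0,"claw":0}]' >/dev/null; python3 ok.py &&
python3 -m jog '[{"translation":[0,0,0.1],"twist":0,"claw":0},{"translation":[0,0,0],"twist":0,"claw":0},{"translation":[0,0,0],"twist":0,"claw":0}]' >/dev/null && python3 ok.py &&
python3 -m jog '[{"translation":[0,0,0.1],"twist":0,"claw":0},{"translation":[0,0,0],"twist":0,"claw":0},{"translation":[0,0,0],"twist":0,"claw":0}]' >/dev/null && python3 ok.py &&
python3 -m jog '[{"translation":[0,0,0.1],"twist":0,"claw":0},{"translation":[0,0,0],"twist":0,"claw":0},{"translation":[0,0,0],"twist":0,"claw":0}]' >/dev/null && python3 ok.py &&
python3 -m jog '[{"translation":[0,0,0.1],"twist":0,"claw":0},{"translation":[0,0,0],"twist":0,"claw":0},{"translation":[0,0,0],"twist":0,"claw":0}]' >/dev/null && python3 ok.py
```

```text
t9.62 tip z 0.0900 pos [ 0.5469 -0.0188  0.156 ] f [ 0.03 -0.53 -0.63] m [0.041 0.016 0.022] op 0.175
t9.87 tip z 0.0862 pos [ 0.547  -0.0188  0.1522] f [ 0.73 -0.44 -1.29] m [0.042 0.001 0.003] op 0.182
t10.12 tip z 0.0821 pos [ 0.5469 -0.0188  0.1481] f [ 0.3  -0.09 -0.71] m [-0.029  0.003 -0.016] op 0.182
t10.37 tip z 0.0781 pos [ 0.5469 -0.0188  0.1441] f [ 0.56 -0.5  -1.29] m [0.007 0.01  0.029] op 0.179
t10.62 tip z 0.0741 pos [ 0.5469 -0.0188  0.1401] f [-0.56 -0.4  -1.4 ] m [ 0.03  -0.046  0.004] op 0.177
```

```bash
python3 -m jog '[{"translation":[0,0,0.1],"twist":0,"claw":0},{"translation":[0,0,0],"twist":0,"claw":0},{"translation":[0,0,0],"twist":0,"claw":0}]' >/dev/null && python3 ok.py &&
python3 -m jog '[{"translation":[0,0,0.1],"twist":0,"claw":0},{"translation":[0,0,0],"twist":0,"claw":0},{"translation":[0,0,0],"twist":0,"claw":0}]' >/dev/null && python3 ok.py &&
python3 -m jog '[{"translation":[0,0,0.1],"twist":0,"claw":0},{"translation":[0,0,0],"twist":0,"claw":0},{"translation":[0,0,0],"twist":0,"claw":0}]' >/dev/null && python3 ok.py &&
python3 -m jog '[{"translation":[0,0,0.1],"twist":0,"claw":0},{"translation":[0,0,0],"twist":0,"claw":0},{"translation":[0,0,0],"twist":0,"claw":0}]' >/dev/null && python3 ok.py &&
python3 -m jog '[{"translation":[0,0,0.1],"twist":0,"claw":0},{"translation":[0,0,0],"twist":0,"claw":0},{"translation":[0,0,0],"twist":0,"claw":0}]' >/dev/null && python3 ok.py &&
python3 -m jog '[{"translation":[0,0,0.1],"twist":0,"claw":0},{"translation":[0,0,0],"twist":0,"claw":0},{"translation":[0,0,0],"twist":0,"claw":0}]' >/dev/null && python3 ok.py &&
python3 -m jog '[{"translation":[0,0,0.1],"twist":0,"claw":0},{"translation":[0,0,0],"twist":0,"claw":0},{"translation":[0,0,0],"twist":0,"claw":0}]' >/dev/null && python3 ok.py
```

```text
t10.87 tip z 0.0701 pos [ 0.5469 -0.0188  0.1361] f [ 0.72 -0.53 -1.51] m [ 0.005  0.002 -0.054] op 0.178
t11.12 tip z 0.0661 pos [ 0.5469 -0.0188  0.1321] f [-0.5   0.77 -1.88] m [ 0.006 -0.013  0.005] op 0.174
t11.37 tip z 0.0621 pos [ 0.5469 -0.0188  0.1281] f [ 0.21 -0.15 -0.37] m [ 0.025 -0.015 -0.016] op 0.18
t11.62 tip z 0.0584 pos [ 0.5475 -0.0188  0.1244] f [0.47 0.47 1.25] m [-0.036 -0.069  0.016] op 0.177
t11.87 tip z 0.0546 pos [ 0.5476 -0.0188  0.1206] f [ 0.29 -0.03  4.91] m [-0.006 -0.043  0.021] op 0.178
```

```bash
python3 -m jog '[{"translation":[0,0,-0.25],"twist":0,"claw":0},{"translation":[0,0,-0.25],"twist":0,"claw":0},{"translation":[0,0,-0.25],"twist":0,"claw":0},{"translation":[0,0,-0.25],"twist":0,"claw":0},{"translation":[0,0,-0.25],"twist":0,"claw":0},{"translation":[0,0,0],"twist":0,"claw":0},{"translation":[0,-0.375,0],"twist":0,"claw":0},{"translation":[0,-0.375,0],"twist":0,"claw":0},{"translation":[0,-0.375,0],"twist":0,"claw":0},{"translation":[0,-0.375,0],"twist":0,"claw":0},{"translation":[0,-0.375,0],"twist":0,"claw":0},{"translation":[0,0,0],"twist":0,"claw":0},{"translation":[0,0,0],"twist":0,"claw":0}]' ; python3 ok.py
cat > al.py <<'E'
from h import *
import sys
s=snap('wrist',sys.argv[1]);g=s['img']
for row in(150,165,180,190,200,204,208,212,218,225): print(row,g[row,300:345].mean(1).astype(int).tolist())
E
python3 al.py w6.png
```

```text
clock: 12.95
tool_pos: [0.5494, 0.0567, 0.1702]
eef_rot: [1.0, -0.016, -0.0, 0.0]
contact_force: [-0.0, -1.2, -1.8]
opening: 0.18
t12.95 tip z 0.1042 pos [0.5494 0.0567 0.1702] f [-0.04 -1.19 -1.77] m [ 0.043  0.004 -0.039] op 0.18
150 [86, 85, 87, 85, 86, 86, 86, 88, 84, 53, 23, 96, 161, 179, 188, 188, 174, 152, 109, 32, 9, 15, 15, 14, 15, 33, 87, 151, 174, 185, 189, 178, 161, 117, 26, 48, 88, 86, 85, 85, 84, 86, 85, 85, 85]
165 [84, 85, 85, 85, 85, 85, 84, 85, 85, 65, 25, 92, 158, 178, 187, 186, 174, 152, 101, 31, 3, 13, 14, 14, 14, 40, 100, 154, 176, 186, 188, 176, 154, 95, 11, 52, 88, 85, 84, 84, 84, 85, 83, 84, 85]
180 [37, 36, 36, 35, 35, 36, 36, 36, 36, 29, 18, 76, 161, 177, 185, 186, 175, 151, 102, 32, 11, 15, 14, 14, 17, 45, 105, 160, 177, 187, 185, 174, 147, 85, 12, 42, 86, 84, 83, 84, 83, 84, 83, 83, 84]
190 [37, 38, 39, 38, 38, 38, 38, 38, 39, 33, 10, 38, 80, 88, 94, 135, 180, 152, 100, 30, 14, 15, 16, 14, 16, 50, 111, 163, 179, 186, 184, 170, 141, 62, 11, 37, 38, 38, 38, 38, 38, 39, 39, 38, 39]
200 [38, 36, 37, 38, 37, 37, 38, 37, 38, 34, 12, 37, 80, 90, 92, 92, 90, 83, 
[... 332 characters left out ...]
, 33, 11, 36, 80, 89, 92, 92, 90, 84, 67, 40, 42, 41, 42, 42, 40, 43, 73, 87, 91, 91, 91, 86, 70, 23, 20, 39, 38, 38, 38, 37, 38, 38, 38, 38, 38]
212 [38, 38, 38, 40, 40, 39, 40, 40, 39, 34, 11, 33, 84, 95, 98, 98, 97, 87, 64, 43, 44, 44, 45, 44, 44, 45, 78, 92, 96, 99, 97, 92, 74, 25, 27, 40, 40, 40, 39, 39, 38, 38, 37, 38, 37]
218 [39, 36, 27, 21, 21, 20, 20, 20, 18, 20, 21, 20, 19, 19, 19, 19, 20, 20, 21, 20, 20, 21, 21, 20, 19, 23, 22, 20, 20, 22, 20, 21, 20, 20, 19, 20, 21, 19, 21, 18, 23, 36, 38, 37, 37]
225 [38, 38, 33, 19, 21, 21, 21, 20, 19, 18, 19, 21, 20, 19, 20, 20, 21, 20, 21, 20, 20, 21, 21, 21, 21, 21, 20, 20, 22, 21, 21, 20, 19, 20, 19, 21, 20, 18, 19, 21, 22, 40, 37, 38, 38]
```

```bash
python3 -m jog '[{"translation":[0,0.022,0.1],"twist":0.03,"claw":0},{"translation":[0,0,0.15],"twist":0,"claw":0},{"translation":[0,0,0.12],"twist":0,"claw":0},{"translation":[0,0,0],"twist":0,"claw":0},{"translation":[0,0,0],"twist":0,"claw":0}]' >/dev/null; python3 ok.py &&
python3 -m jog '[{"translation":[0,0,0.1],"twist":0,"claw":0},{"translation":[0,0,0],"twist":0,"claw":0},{"translation":[0,0,0],"twist":0,"claw":0}]' >/dev/null && python3 ok.py &&
python3 -m jog '[{"translation":[0,0,0.1],"twist":0,"claw":0},{"translation":[0,0,0],"twist":0,"claw":0},{"translation":[0,0,0],"twist":0,"claw":0}]' >/dev/null && python3 ok.py &&
python3 -m jog '[{"translation":[0,0,0.1],"twist":0,"claw":0},{"translation":[0,0,0],"twist":0,"claw":0},{"translation":[0,0,0],"twist":0,"claw":0}]' >/dev/null && python3 ok.py &&
python3 -m jog '[{"translation":[0,0,0.1],"twist":0,"claw":0},{"translation":[0,0,0],"twist":0,"claw":0},{"translation":[0,0,0],"twist":0,"claw":0}]' >/dev/null && python3 ok.py &&
python3 -m jog '[{"translation":[0,0,0.1],"twist":0,"claw":0},{"translation":[0,0,0],"twist":0,"claw":0},{"translation":[0,0,0],"twist":0,"claw":0}]' >/dev/null && python3 ok.py &&
python3 -m jog '[{"translation":[0,0,0.1],"twist":0,"claw":0},{"translation":[0,0,0],"twist":0,"claw":0},{"translation":[0,0,0],"twist":0,"claw":0}]' >/dev/null && python3 ok.py &&
python3 -m jog '[{"translation":[0,0,0.1],"twist":0,"claw":0},{"translation":[0,0,0],"twist":0,"claw":0},{"translation":[0,0,0],"twist":0,"claw":0}]' >/dev/null && python3 ok.py &&
python3 -m jog '[{"translation":[0,0,0.1],"twist":0,"claw":0},{"translation":[0,0,0],"twist":0,"claw":0},{"translation":[0,0,0],"twist":0,"claw":0}]' >/dev/null && python3 ok.py &&
python3 -m jog '[{"translation":[0,0,0.1],"twist":0,"claw":0},{"translation":[0,0,0],"twist":0,"claw":0},{"translation":[0,0,0],"twist":0,"claw":0}]' >/dev/null && python3 ok.py
```

```text
t13.42 tip z 0.0889 pos [0.5492 0.0548 0.1549] f [ 0.22  0.19 -1.16] m [-0.015  0.012  0.044] op 0.173
t13.67 tip z 0.0854 pos [0.5495 0.0553 0.1514] f [-0.27  0.23 -1.14] m [0.021 0.024 0.048] op 0.179
t13.92 tip z 0.0813 pos [0.5495 0.0555 0.1473] f [-0.17  0.98 -2.38] m [0.214 0.027 0.003] op 0.177
t14.17 tip z 0.0773 pos [0.5495 0.0555 0.1433] f [ 0.45  0.19 -1.5 ] m [ 0.25  -0.034 -0.011] op 0.178
t14.42 tip z 0.0733 pos [0.5495 0.0555 0.1393] f [ 0.21  0.94 -1.78] m [ 0.313 -0.009 -0.006] op 0.177
t14.67 tip z 0.0696 pos [0.5498 0.0554 0.1356] f [-0.12  0.65  1.5 ] m [ 0.282 -0.027  0.019] op 0.179
t14.92 tip z 0.0658 pos [0.5499 0.0554 0.1318] f [-1.15  1.27  4.81] m [0.299 0.158 0.021] op 0.176
```

```bash
python3 -m jog '[{"translation":[0,0,-0.15],"twist":0,"claw":0},{"translation":[0,0,-0.15],"twist":0,"claw":0},{"translation":[0,-0.02,0],"twist":0,"claw":0},{"translation":[0,0,0],"twist":0,"claw":0},{"translation":[0,0,0],"twist":0,"claw":0}]' >/dev/null; python3 ok.py &&
python3 -m jog '[{"translation":[0,0,0.1],"twist":0,"claw":0},{"translation":[0,0,0],"twist":0,"claw":0},{"translation":[0,0,0],"twist":0,"claw":0}]' >/dev/null && python3 ok.py &&
python3 -m jog '[{"translation":[0,0,0.1],"twist":0,"claw":0},{"translation":[0,0,0],"twist":0,"claw":0},{"translation":[0,0,0],"twist":0,"claw":0}]' >/dev/null && python3 ok.py &&
python3 -m jog '[{"translation":[0,0,0.1],"twist":0,"claw":0},{"translation":[0,0,0],"twist":0,"claw":0},{"translation":[0,0,0],"twist":0,"claw":0}]' >/dev/null && python3 ok.py &&
python3 -m jog '[{"translation":[0,0,0.1],"twist":0,"claw":0},{"translation":[0,0,0],"twist":0,"claw":0},{"translation":[0,0,0],"twist":0,"claw":0}]' >/dev/null && python3 ok.py
```

```text
t15.33 tip z 0.0773 pos [0.5492 0.0556 0.1433] f [-1.01 -0.07 -1.01] m [ 0.047  0.042 -0.024] op 0.178
t15.58 tip z 0.0729 pos [0.5491 0.0558 0.1389] f [ 0.15  0.4  -1.58] m [ 0.039 -0.013 -0.012] op 0.177
t15.83 tip z 0.0695 pos [0.5498 0.0559 0.1355] f [-0.09  0.07  2.2 ] m [-0.01   0.047 -0.018] op 0.177
```

```bash
python3 -m jog '[{"translation":[0,0,-0.22],"twist":0,"claw":0},{"translation":[0,0,-0.22],"twist":0,"claw":0},{"translation":[0,0,-0.22],"twist":0,"claw":0},{"translation":[0,0,-0.22],"twist":0,"claw":0},{"translation":[0,0,0],"twist":0,"claw":0},{"translation":[0,-0.373,0],"twist":0,"claw":0},{"translation":[0,-0.373,0],"twist":0,"claw":0},{"translation":[0,-0.373,0],"twist":0,"claw":0},{"translation":[0,-0.373,0],"twist":0,"claw":0},{"translation":[0,-0.373,0],"twist":0,"claw":0},{"translation":[0,0,0],"twist":0,"claw":0},{"translation":[0,0,0],"twist":0,"claw":0},{"translation":[0,0,0],"twist":0,"claw":0}]' ; python3 ok.py; python3 al.py w7.png
```

```text
clock: 16.92
tool_pos: [0.5523, 0.1292, 0.1707]
eef_rot: [1.0, -0.019, -0.0, 0.001]
contact_force: [0.4, -0.3, -1.4]
opening: 0.179
t16.92 tip z 0.1047 pos [0.5523 0.1292 0.1707] f [ 0.37 -0.28 -1.36] m [0.036 0.027 0.019] op 0.179
150 [98, 96, 96, 97, 98, 93, 45, 72, 164, 182, 192, 194, 177, 156, 115, 50, 24, 4, 9, 7, 7, 14, 62, 156, 177, 190, 196, 175, 109, 129, 6, 7, 45, 99, 95, 93, 94, 94, 93, 93, 93, 93, 94, 94, 93]
165 [94, 94, 94, 94, 96, 94, 62, 54, 158, 180, 189, 193, 181, 160, 120, 47, 24, 6, 7, 17, 13, 15, 65, 156, 178, 189, 194, 181, 162, 122, 0, 14, 46, 97, 92, 92, 92, 91, 92, 91, 91, 92, 90, 91, 90]
180 [38, 38, 40, 39, 40, 39, 33, 47, 151, 176, 189, 193, 182, 165, 128, 50, 39, 3, 7, 9, 13, 14, 63, 156, 178, 188, 192, 181, 162, 121, 0, 21, 76, 92, 89, 89, 89, 90, 90, 87, 89, 88, 89, 89, 88]
190 [39, 39, 40, 39, 40, 41, 36, 20, 63, 89, 93, 93, 91, 87, 77, 54, 39, 2, 5, 6, 7, 8, 61, 156, 177, 189, 192, 180, 161, 117, 0, 13, 41, 40, 39, 40, 38, 39, 38, 39, 39, 40, 38, 40, 39]
200 [39, 39, 39, 39, 39, 39, 36, 25, 60, 90, 93, 95, 93, 90, 80, 58, 40, 3, 12, 37, 44, 43, 42, 41
[... 307 characters left out ...]
, 89, 93, 94, 94, 89, 82, 60, 52, 0, 15, 45, 44, 43, 43, 40, 52, 97, 95, 92, 88, 81, 0, 13, 41, 39, 38, 38, 38, 38, 39, 38, 38, 39, 40, 39, 39]
212 [39, 40, 40, 41, 41, 42, 39, 22, 47, 94, 98, 101, 101, 97, 85, 65, 55, 4, 20, 48, 46, 46, 45, 45, 57, 103, 102, 98, 90, 53, 2, 14, 43, 41, 42, 41, 41, 42, 40, 40, 39, 39, 39, 38, 39]
218 [39, 38, 29, 21, 20, 20, 20, 20, 18, 19, 19, 19, 18, 20, 19, 19, 20, 21, 20, 21, 20, 22, 22, 21, 22, 21, 22, 21, 22, 22, 21, 21, 19, 19, 21, 20, 19, 19, 20, 21, 21, 36, 39, 38, 39]
225 [38, 38, 32, 21, 21, 21, 21, 19, 19, 20, 21, 22, 21, 21, 20, 21, 21, 20, 21, 21, 20, 20, 21, 22, 21, 20, 22, 21, 22, 22, 21, 22, 21, 21, 21, 21, 20, 20, 21, 21, 22, 35, 39, 39, 39]
```

```bash
python3 -m jog '[{"translation":[0,-0.046,0.1],"twist":0,"claw":0},{"translation":[0,0,0],"twist":0,"claw":0},{"translation":[0,0,0],"twist":0,"claw":0}]' >/dev/null; python3 ok.py; python3 al.py w8.png | sed -n '2p;4p;6,7p;9p'
```

```text
t17.22 tip z 0.1004 pos [0.5522 0.1318 0.1664] f [ 0.84  0.6  -1.84] m [ 0.063  0.015 -0.014] op 0.18
165 [96, 97, 97, 95, 95, 95, 96, 97, 91, 20, 51, 153, 178, 189, 195, 184, 171, 137, 58, 12, 4, 9, 16, 16, 20, 61, 118, 169, 186, 194, 190, 178, 152, 67, 10, 46, 97, 93, 93, 92, 92, 93, 92, 93, 91]
190 [40, 40, 40, 40, 40, 39, 39, 40, 40, 26, 15, 62, 91, 92, 92, 110, 179, 145, 78, 21, 5, 7, 7, 4, 12, 68, 150, 170, 186, 192, 187, 176, 142, 26, 11, 40, 39, 39, 40, 39, 39, 41, 40, 41, 40]
204 [39, 39, 39, 39, 41, 39, 39, 40, 41, 36, 8, 46, 90, 94, 95, 95, 91, 84, 64, 44, 43, 44, 44, 42, 33, 51, 84, 90, 93, 96, 94, 91, 80, 21, 17, 41, 39, 39, 40, 40, 40, 40, 38, 40, 40]
208 [39, 39, 40, 39, 40, 40, 40, 39, 41, 36, 7, 45, 90, 94, 95, 96, 92, 84, 63, 40, 43, 43, 43, 44, 41, 50, 84, 89, 94, 96, 94, 93, 77, 10, 18, 42, 38, 41, 39, 38, 39, 38, 39, 39, 39]
218 [38, 37, 30, 21, 22, 21, 20, 20, 22, 21, 22, 22, 20, 21, 21, 22, 22, 21, 21, 22, 23, 22, 22, 21, 23, 21, 22, 22, 22, 21, 22, 21, 21, 21, 20, 20, 21, 21, 21, 21, 22, 37, 40, 40, 40]
```

```bash
python3 -m jog '[{"translation":[0,0.012,0.1],"twist":0,"claw":0},{"translation":[0,0,0.17],"twist":0,"claw":0},{"translation":[0,0,0],"twist":0,"claw":0},{"translation":[0,0,0],"twist":0,"claw":0}]' >/dev/null; python3 ok.py &&
python3 -m jog '[{"translation":[0,0,0.1],"twist":0,"claw":0},{"translation":[0,0,0],"twist":0,"claw":0},{"translation":[0,0,0],"twist":0,"claw":0}]' >/dev/null && python3 ok.py &&
python3 -m jog '[{"translation":[0,0,0.1],"twist":0,"claw":0},{"translation":[0,0,0],"twist":0,"claw":0},{"translation":[0,0,0],"twist":0,"claw":0}]' >/dev/null && python3 ok.py &&
python3 -m jog '[{"translation":[0,0,0.1],"twist":0,"claw":0},{"translation":[0,0,0],"twist":0,"claw":0},{"translation":[0,0,0],"twist":0,"claw":0}]' >/dev/null && python3 ok.py &&
python3 -m jog '[{"translation":[0,0,0.1],"twist":0,"claw":0},{"translation":[0,0,0],"twist":0,"claw":0},{"translation":[0,0,0],"twist":0,"claw":0}]' >/dev/null && python3 ok.py &&
python3 -m jog '[{"translation":[0,0,0.1],"twist":0,"claw":0},{"translation":[0,0,0],"twist":0,"claw":0},{"translation":[0,0,0],"twist":0,"claw":0}]' >/dev/null && python3 ok.py &&
python3 -m jog '[{"translation":[0,0,0.1],"twist":0,"claw":0},{"translation":[0,0,0],"twist":0,"claw":0},{"translation":[0,0,0],"twist":0,"claw":0}]' >/dev/null && python3 ok.py &&
python3 -m jog '[{"translation":[0,0,0.1],"twist":0,"claw":0},{"translation":[0,0,0],"twist":0,"claw":0},{"translation":[0,0,0],"twist":0,"claw":0}]' >/dev/null && python3 ok.py &&
python3 -m jog '[{"translation":[0,0,0.1],"twist":0,"claw":0},{"translation":[0,0,0],"twist":0,"claw":0},{"translation":[0,0,0],"twist":0,"claw":0}]' >/dev/null && python3 ok.py &&
python3 -m jog '[{"translation":[0,0,0.1],"twist":0,"claw":0},{"translation":[0,0,0],"twist":0,"claw":0},{"translation":[0,0,0],"twist":0,"claw":0}]' >/dev/null && python3 ok.py
```

```text
t17.60 tip z 0.0892 pos [0.5519 0.1318 0.1552] f [ 0.06  0.25 -1.92] m [0.022 0.    0.005] op 0.181
t17.85 tip z 0.0857 pos [0.5523 0.132  0.1517] f [ 0.92  0.17 -1.52] m [0.09  0.003 0.043] op 0.177
t18.10 tip z 0.0817 pos [0.5523 0.132  0.1477] f [-0.1   0.1  -2.25] m [ 0.039 -0.027 -0.004] op 0.175
t18.35 tip z 0.0777 pos [0.5522 0.1319 0.1437] f [ 0.08  0.16 -0.83] m [-0.009  0.074 -0.006] op 0.178
t18.60 tip z 0.0737 pos [0.5522 0.1319 0.1397] f [-0.6   1.58 -1.48] m [ 0.046 -0.001  0.009] op 0.179
t18.85 tip z 0.0697 pos [0.5523 0.132  0.1357] f [ 0.04  0.15 -1.08] m [ 0.059 -0.052  0.014] op 0.175
t19.10 tip z 0.0657 pos [0.5522 0.132  0.1317] f [-1.14 -0.68 -1.4 ] m [0.016 0.01  0.012] op 0.182
t19.35 tip z 0.0616 pos [0.5522 0.1319 0.1276] f [-0.83 -0.31 -1.25] m [ 0.045 -0.037 -0.004] op 0.177
t19.60 tip z 0.0577 pos [0.5522 0.132  0.1237] f [-0.37 -0.49 -1.46] m [-0.011  0.046 -0.005] op 0.175
t19.85 tip z 0.0537 pos [0.5522 0.1319 0.1197] f [ 0.36  0.82 -2.13] m [-0.021  0.003  0.009] op 0.178
```

```bash
python3 -m jog '[{"translation":[0,0,0.1],"twist":0,"claw":0},{"translation":[0,0,0],"twist":0,"claw":0},{"translation":[0,0,0],"twist":0,"claw":0}]' >/dev/null; python3 ok.py &&
python3 -m jog '[{"translation":[0,0,0.1],"twist":0,"claw":0},{"translation":[0,0,0],"twist":0,"claw":0},{"translation":[0,0,0],"twist":0,"claw":0}]' >/dev/null && python3 ok.py &&
python3 -m jog '[{"translation":[0,0,0.1],"twist":0,"claw":0},{"translation":[0,0,0],"twist":0,"claw":0},{"translation":[0,0,0],"twist":0,"claw":0}]' >/dev/null && python3 ok.py &&
python3 -m jog '[{"translation":[0,0,0.04],"twist":0,"claw":0},{"translation":[0,0,0],"twist":0,"claw":0},{"translation":[0,0,0],"twist":0,"claw":0}]' >/dev/null && python3 ok.py &&
python3 -m jog '[{"translation":[0,0,0.04],"twist":0,"claw":0},{"translation":[0,0,0],"twist":0,"claw":0},{"translation":[0,0,0],"twist":0,"claw":0}]' >/dev/null && python3 ok.py &&
python3 -m jog '[{"translation":[0,0,0.04],"twist":0,"claw":0},{"translation":[0,0,0],"twist":0,"claw":0},{"translation":[0,0,0],"twist":0,"claw":0}]' >/dev/null && python3 ok.py &&
python3 -m jog '[{"translation":[0,0,0.04],"twist":0,"claw":0},{"translation":[0,0,0],"twist":0,"claw":0},{"translation":[0,0,0],"twist":0,"claw":0}]' >/dev/null && python3 ok.py
```

```text
t20.10 tip z 0.0497 pos [0.5522 0.1319 0.1157] f [-0.54  0.92 -0.75] m [ 0.02   0.051 -0.009] op 0.176
t20.35 tip z 0.0456 pos [0.5522 0.1319 0.1116] f [ 0.8   0.11 -0.27] m [ 0.015 -0.008  0.032] op 0.182
t20.60 tip z 0.0417 pos [0.5522 0.132  0.1077] f [ 0.78  0.72 -1.04] m [ 0.013  0.046 -0.024] op 0.175
t20.85 tip z 0.0402 pos [0.5524 0.132  0.1062] f [ 0.26 -0.18 -2.26] m [ 0.052  0.032 -0.021] op 0.177
t21.10 tip z 0.0386 pos [0.5524 0.132  0.1046] f [-0.2   0.09 -1.74] m [ 0.037  0.017 -0.031] op 0.174
t21.35 tip z 0.0374 pos [0.5526 0.1321 0.1034] f [ 0.16 -1.06  4.14] m [-0.02   0.168  0.011] op 0.178
```

```bash
python3 -m jog '[{"translation":[0,0,0],"twist":0,"claw":22},{"translation":[0,0,0],"twist":0,"claw":30},{"translation":[0,0,0],"twist":0,"claw":45},{"translation":[0,0,0],"twist":0,"claw":45},{"translation":[0,0,0],"twist":0,"claw":45},{"translation":[0,0,-0.2],"twist":0,"claw":45},{"translation":[0,0,-0.4],"twist":0,"claw":45},{"translation":[0,0,-0.6],"twist":0,"claw":45},{"translation":[0,0,-0.8],"twist":0,"claw":45},{"translation":[0,0,-0.8],"twist":0,"claw":45},{"translation":[0,0,-0.8],"twist":0,"claw":45},{"translation":[-0.5,0,-0.5],"twist":0,"claw":45},{"translation":[-0.5,0,0],"twist":0,"claw":45},{"translation":[-0.5,0,0],"twist":0,"claw":45},{"translation":[0,0,0],"twist":0,"claw":45},{"translation":[0,0,0],"twist":0,"claw":45}]'; python3 ok.py
python3 - <<'E'
from h import *
for n in('scene','wrist'):
    s=snap(n,n+'9.png')
    for l,z in(('gauge_handle',.116),('gauge_shoulder',.088)):
        for d in r.spot_point(l,n)[:3]: print(n,l,np.round(d['location'],1),round(d['confidence'],2),np.round(ray(s,*d['location'],z),4))
    if n=='scene': a=cv2.resize(s['img'][130:260,180:420],(800,433),interpolation=cv2.INTER_CUBIC)
    else: cv2.imwrite('pics/f.png',np.vstack([a,cv2.resize(s['img'][:200],(534,167)) if 0 else np.zeros((1,800,3),np.uint8)])[:,:,::-1])
E
```

```text
clock: 22.68
tool_pos: [0.492, 0.1343, 0.2679]
eef_rot: [1.0, -0.018, 0.0, -0.0]
contact_force: [0.1, -0.1, 0.1]
opening: 0.453
t22.68 tip z 0.2019 pos [0.492  0.1343 0.2679] f [ 0.08 -0.13  0.15] m [ 0.006 -0.07   0.013] op 0.453
scene gauge_handle [251.  234.9] 0.64 [ 0.7263 -0.2682  0.116 ]
scene gauge_handle [169.2 364. ] 0.6 [0.5385 0.1262 0.116 ]
scene gauge_handle [225.5 200.4] 0.49 [ 0.6158 -0.3226  0.116 ]
scene gauge_shoulder [232.7 200.3] 0.71 [ 0.6064 -0.3259  0.088 ]
scene gauge_shoulder [177.4 369.9] 0.69 [0.5432 0.1439 0.088 ]
scene gauge_shoulder [257.  235.5] 0.54 [ 0.7148 -0.2676  0.088 ]
wrist gauge_handle [133.6 321.7] 0.81 [0.5497 0.1312 0.116 ]
wrist gauge_shoulder [131.  322.6] 0.74 [0.551  0.1301 0.088 ]
```

View pics/f.png

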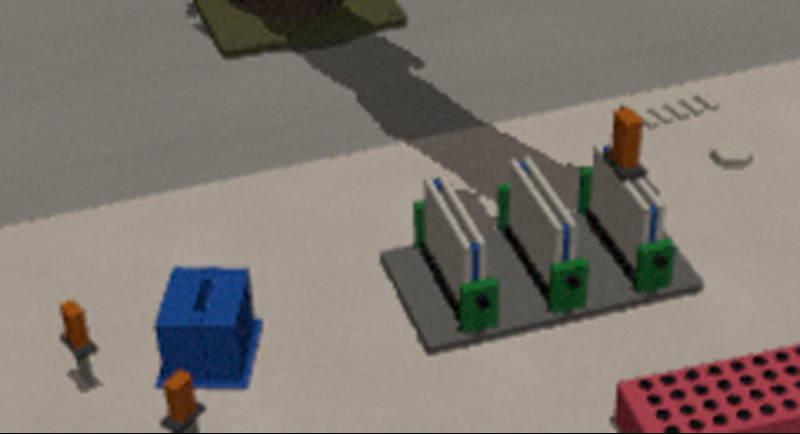

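View pics/wrist9.png

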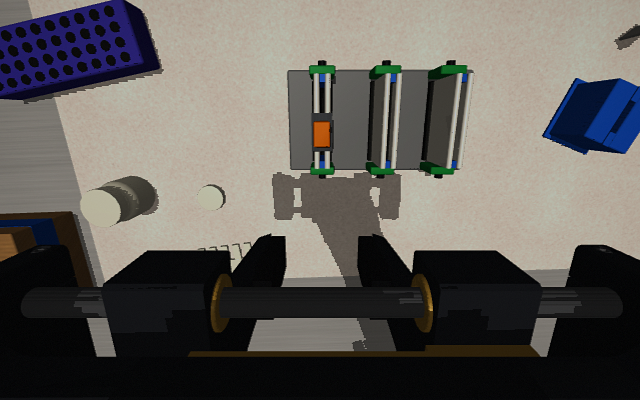

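The scene crop shows the gauge upright with its shoulder on the +y cassette's plates (crop about 625,165). The holder is empty and the decoys have not moved. The wrist view agrees, with the handle at (322,134) and the gripper clear. I am handing in.

```bash
python3 -c "
from plant import r
print(r.finish_job())"
```

```text
the job is handed in; nothing more can be done
None
```

The left cassette (+y end) is the clear one, and the gap gauge is standing in it with its shoulder down on the plates. I handed in at about 23 s of the 58 s allowed.

- **Right gap:** it jammed about 28–33 mm down. The resistance was springy at about 1 N/mm, and I backed out at about 6 N of push.
- **Middle gap:** it jammed about 18–22 mm down at about 6 N, and that time the blade also rubbed lightly on a plate. I re-centred and felt again. It jammed at the same depth with no sideways load, so I took it as the seal.
- **Left gap:** it ran free for the whole blade until the shoulder stopped on the plates. The tip was then at z ≈ 0.037 m, against 0.038 m expected, with about 5.5 N of push.

**Last checks:** both final pictures show the gauge upright with its shoulder on the plates. The holder is empty, and the look-alikes and the other things in view look unmoved. The gripper was open and clear, with about zero force. The scene camera's estimate of the handle was about 15 mm off in x and 6 mm in y. I trusted the wrist camera instead, which matched the arm's own position to about 3 mm.

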